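# Reset the profile gauge

## Robot

A 7-joint arm with a two-finger parallel gripper is mounted at the origin on a cart in front of the work surface, level with it; the furniture and walls round the work are solid. World frame = base frame: x ahead of the robot, y to its left, z up, the work surface at z = 0. Lengths are in m, angles in rad, forces in N, time in s.
With the tool pointing down it reaches from about 0.4 to 0.875 m from the base axis. Payload 19.3 kg.
Tool frame: the origin (TCP) lies at the very end of the fingers, on their centre line; the grasp point (between the pads) lies 19 mm behind it; x points along the fingers, y is the direction in which the jaws open and shut, and the axes are right-handed (so a half turn about x gives the same grasp; the last joint's range is limited). The gripper opens to 85 mm and grips with 20 to 120 N. Pads are 22 mm wide; open, the fingers measure 114 mm over their backs; the gripper's body (76 mm by 85 mm) begins 54 mm behind the grasp point. The pads swing forward as they close: fully open they stand 13 mm farther back than shut.
Start: joints at [-1.259, 0.521, -0.036, 1.599, 0.021, 1.021, -0.113], TCP at [0.233, 0.58, 0.231] pointing down, gripper open.
Joint ranges: [-2.91, 2.91], [-0.3, 2.13], [-1.5, 1.42], [0.17, 2.43], [-1.26, 4.41], [0.16, 1.93], [-2.52, 2.52]. Speed limits (rad/s): [1.89, 1.89, 2.39, 2.39, 3.01, 3.01, 3.01].

## Interface

Orientations are given as [roll, pitch, yaw] about the fixed x, y, z axes, in that order (R = Rz(yaw) Ry(pitch) Rx(roll)).
In Python, from workcell import bot, grab_frame, job_done gives the robot as it stands.
- The arm moves only by the shell command python3 -m pendant 'ROWS' [OPENING] [FORCE]. ROWS is JSON, a list of rows, each a list of 4 numbers: the shift along the tool's x, y, z in mm, then the turn about the tool's x in degrees. A call has 1 to 12 rows; each row shifts and turns the commanded pose from where the row before left it, along the tool's axes as they then stand; what a row does not reach is not made up. A row lasts 1/8 s, in which the tool goes at most 62.5 mm and 10.7 degrees, less where a joint would pass 70% of its speed; a pose out of reach is approached as far as the arm can. A call is refused whole if a number of a shift passes 62.5 or a number of a turn 10.7, either way. A call with a gripper value outside its range is refused whole. OPENING is the opening, from -1 (shut) to 1 (fully open), set as the call begins (- or left out, the last holds). The fingers move at their own pace and stop on an object; FORCE is the grip in N (left out, the last holds). Time passes only in rows, so rows that do not move let the fingers close. It gives the time, the measured TCP pose, the force and the opening at its end, in the units of the state.
- bot.observe(): the state, without advancing time (a new reading comes with each control period).
- grab_frame(name): name is "side" or "top"; returns a dict with "img" (400x640x3 uint8, red, green, blue), "fovy" (degrees; the focal length in pixels is half the picture's height over the tangent of half this angle, whatever the lens; pixels are square), "cx", "cy" (the principal point, pixels), "R" (3x3) and "t" (3): a world point X has camera coordinates R X + t. Camera axes: x right, y down, z forward; pixel columns grow to the right and rows downward; lengths in m; the calibration is good to about 2 mm. A picture is of the moment at which its call begins. There is no depth.
- job_done(): hands the job in, once; it reports no verdict.
The state is a dict: "clock": time; "qpos": joint angles; "qd": joint speeds; "joint_efforts": joint torques, N m; "position": TCP position; "tool_rot": TCP orientation; "force": force on the tool from outside, world axes, zero at the start; "moment": the same for the moment, N m; "grip_width": finger opening in m.
Only numpy, scipy, OpenCV 4.12 (cv2) and the standard library are available. Lean on these libraries where they do the work, as an engineer would, in place of code of your own. Each camera call takes 0.05 s, during which the arm holds its last target.

## Task

The profile gauge on the table still holds the outline copied from the vase. Run your fingertips along the row of pins, pressing gently, until every pin is right down and the tops form one level line; then press the raised black lever at the end of the gauge down flat, to lock the pins for putting away. Touch only: do not grip, lift or shove the gauge, which stays standing where it is, and leave the things round it alone.

Things in the scene. Friction and masses are not known exactly. Their poses are not given: they have to be found in the camera images.
- gauge: profile gauge standing loose on the table, 0.8 to 1.1 kg: twelve upright steel pins in a row between two aluminium bars (25 mm wide over both, tops 52 mm high), held by two wooden uprights, 56 mm high, on a base board 74 x 236 x 10 mm. Origin on the table under the row's middle; y along the row, away from the lever; z up. The frame sits on rubber pads that give 1 mm per 5 N pressed, up to 4 mm
- row_left_end (a point): top of the pin at the +y end of the row (pin 1) once it is right down: 84 mm above the table
- row_right_end (a point): top of the pin at the -y end of the row (pin 12) once it is right down: 84 mm above the table; the row of pins lies on the straight line, 99 mm long, between these two points
- lever_pad (a point): point on the gauge where the top of the clamp lever's finger pad lies when the lever is flat: 70 mm above the table, at y = -0.127 in the gauge's frame (77.5 mm beyond the last pin). The lever turns about a level pin across the gauge at y = -0.085, 64 mm above the table
- pin_01 (a joint): how far pin 1 stands up, m: 0 = right down on its stop (top 84 mm above the table), 0.028 = highest; y = +49.5 mm in the gauge's frame. Each pin is 7.2 mm thick with a rounded top, 9 mm from the next; it slides up and down, is held by friction of about 0.9 N, stays where it is pushed and lands on a stop
- pin_02 (a joint): how far pin 2 stands up, m: 0 = right down on its stop (top 84 mm above the table), 0.028 = highest; y = +40.5 mm in the gauge's frame. Like pin 1
- pin_03 (a joint): how far pin 3 stands up, m: 0 = right down on its stop (top 84 mm above the table), 0.028 = highest; y = +31.5 mm in the gauge's frame. Like pin 1
- pin_04 (a joint): how far pin 4 stands up, m: 0 = right down on its stop (top 84 mm above the table), 0.028 = highest; y = +22.5 mm in the gauge's frame. Like pin 1
- pin_05 (a joint): how far pin 5 stands up, m: 0 = right down on its stop (top 84 mm above the table), 0.028 = highest; y = +13.5 mm in the gauge's frame. Like pin 1
- pin_06 (a joint): how far pin 6 stands up, m: 0 = right down on its stop (top 84 mm above the table), 0.028 = highest; y = +4.5 mm in the gauge's frame. Like pin 1
- pin_07 (a joint): how far pin 7 stands up, m: 0 = right down on its stop (top 84 mm above the table), 0.028 = highest; y = -4.5 mm in the gauge's frame. Like pin 1
- pin_08 (a joint): how far pin 8 stands up, m: 0 = right down on its stop (top 84 mm above the table), 0.028 = highest; y = -13.5 mm in the gauge's frame. Like pin 1
- pin_09 (a joint): how far pin 9 stands up, m: 0 = right down on its stop (top 84 mm above the table), 0.028 = highest; y = -22.5 mm in the gauge's frame. Like pin 1
- pin_10 (a joint): how far pin 10 stands up, m: 0 = right down on its stop (top 84 mm above the table), 0.028 = highest; y = -31.5 mm in the gauge's frame. Like pin 1
- pin_11 (a joint): how far pin 11 stands up, m: 0 = right down on its stop (top 84 mm above the table), 0.028 = highest; y = -40.5 mm in the gauge's frame. Like pin 1
- pin_12 (a joint): how far pin 12 stands up, m: 0 = right down on its stop (top 84 mm above the table), 0.028 = highest; y = -49.5 mm in the gauge's frame. Like pin 1
- clamp_lever (a joint): angle of the black clamp lever, rad: 0 = flat, pins locked; about 0.38 to 0.6 at the start = raised, its end pointing up and away from the pins (-y of the gauge) and 88 to 99 mm above the table. 52 mm long from its hinge, 16 to 20 mm wide; friction (about 0.7 N at its end) keeps it where it is pushed
- wood_rib: half-moon wooden rib, 40 x 89 x 8 mm, flat in front of the gauge; leave it alone; origin at its underside
- needle_tool: needle tool with a red-brown wooden handle, 158 mm long, 12 mm thick, flat in front of the gauge; leave it alone; origin at its underside
- ring_cutter: round steel ring cutter, 48 mm across, 22 mm tall, behind the gauge; leave it alone; origin at its underside
- clay_ball: dark clay ball, about 43 mm across, behind the gauge; leave it alone; origin at its underside
- pinch_pot: terracotta pinch pot, 68 mm across, 42 mm tall, further back; leave it alone; origin at its underside
- water_cup: pale cup, 71 mm across, 73 mm tall, further back; leave it alone; origin at its underside
- china_dish: white china dish, 117 mm across, 25 mm tall, on the left; leave it alone; origin at its underside

How it is judged:
On the way, in this order (a step that is already met when the one before it is completed fails the run):
1. all twelve pins are right down while the lever is still raised (above 0.25 rad) (value of joint each of pin_01, pin_02, pin_03, pin_04, pin_05, pin_06, pin_07, pin_08, pin_09, pin_10, pin_11, pin_12 below 0.003 m and value of joint clamp_lever above 0.25 rad), for 0.2 s.
2. the lever is pressed flat with the pins still down (value of joint each of pin_01, pin_02, pin_03, pin_04, pin_05, pin_06, pin_07, pin_08, pin_09, pin_10, pin_11, pin_12 below 0.003 m and value of joint clamp_lever below 0.08 rad), for 0.2 s.
At the end, for the whole second after the job is handed in: every pin within 3 mm of right down, the lever within 0.08 rad of flat, the gauge at rest, upright and within 30 mm of where it stood (all of step 2 and distance of gauge from where it was at the start of the episode below 0.03 m and angle between gauge's own z axis and vertical below 0.05 rad and linear speed of gauge below 0.01 m/s); the robot touches nothing.
It fails at once if the gauge was lifted or tipped (its underside more than 12 mm up, or 0.15 rad of tilt) (height (world z) of gauge above 0.012 m or angle between gauge's own z axis and vertical above 0.15 rad).
It fails at once if the gauge was shoved more than 40 mm (distance of gauge from where it was at the start of the episode above 0.04 m).
It fails at once if the gauge was struck or leaned on hard (peak contact force of the fingers over 40 N) (contact force between the fingers and gauge above 40 N).
It fails at once if the hand straddled the gauge to grip it or to press with the palm (grasp point lower than 70 mm within 60 mm of the row's middle) (height (world z) of the grasp point below 0.07 m and horizontal distance between the grasp point and gauge below 0.06 m).
It fails at once if a thing round the gauge was moved more than 25 mm (distance of any of wood_rib, needle_tool, ring_cutter, clay_ball, pinch_pot, water_cup, china_dish from where it was at the start of the episode above 0.025 m).
It also fails if it takes over 48 s, if anything falls off the work surface, if the arm or the gripper's body presses on something with over 40 N, if the wrist force passes 120 N, or if a joint passes its speed limit or range.

## Working session

There is one attempt and no reset: what is moved stays moved. The work goes in short steps, Python scripts to look and compute and a shell command to move; the robot and the scene stay as the last step left them, time stands still between calls to the robot, and variables do not carry over. Pictures are saved under pics/ and viewed, and the job is handed in when it is done.

```bash
mkdir -p pics; ls
python3 - <<'E'
from workcell import bot, grab_frame
import cv2
for n in("side","top"):
    f=grab_frame(n); cv2.imwrite(f"pics/{n}0.png",f["img"][:,:,::-1]); print(n,f["fovy"],f["cx"],f["cy"],f["R"],f["t"])
o=bot.observe(); print(o)
E
```

```text
pics
side 55.98900917543567 315.43750802473676 201.2853158262875 [[ 0.87869641 -0.47737325  0.00271806]
 [-0.32610305 -0.60439353 -0.72688738]
 [ 0.34863938  0.63782697 -0.6867513 ]] [-0.47481002  0.31355401  0.61232134]
top 54.22126362208389 324.11333060394657 197.5169603659893 [[ 0.01386341 -0.99964385  0.02280308]
 [-0.99836924 -0.01510156 -0.05505281]
 [ 0.05537757 -0.02200268 -0.99822302]] [0.10246354 0.58468673 0.91976742]
{'clock': 0.1, 'qpos': array([-1.25920783,  0.52194238, -0.03629954,  1.59989853,  0.02125048,
        1.02109601, -0.11278478]), 'qd': array([ 0.0008263 , -0.00060288,  0.00062392, -0.0006604 ,  0.00053449,
       -0.00169674, -0.00125577]), 'joint_efforts': array([ 4.99254224e-03, -9.28490281e+01,  1.98515810e+00, -3.70528758e+01,
        1.83162623e-02,  5.39080400e-03,  3.48858372e-06]), 'position': array([0.23281923, 0.57972526, 0.2308099 ]), 'tool_rot': array([-1.44323676,  1.56983725, -1.82501975]), 'force': array([-0.09229214,  0.21411342, -0.02867104]), 'moment': array([ 0.05203255, -0.01220816,  0.01035854]), 'grip_width': 0.0854863767291136}
```

View pics/side0.png

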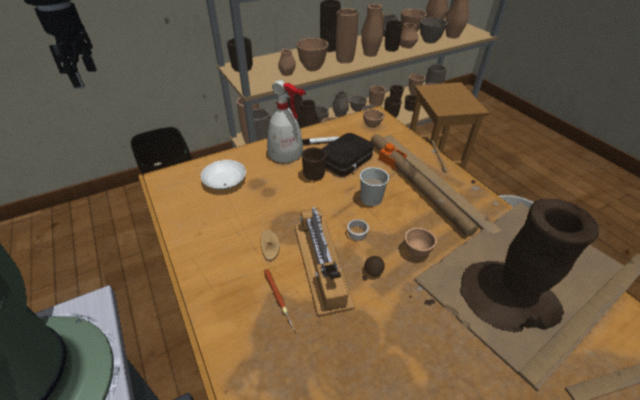

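View pics/top0.png

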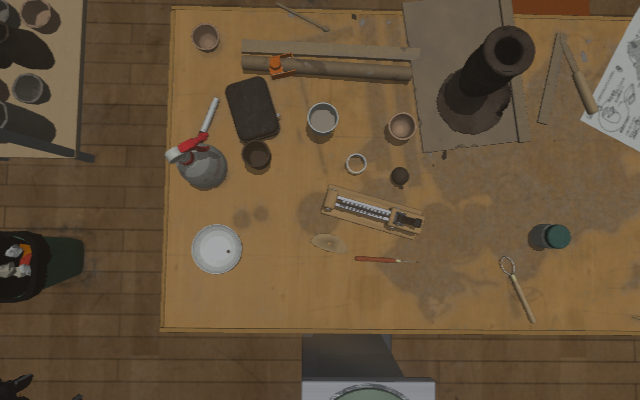

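Both views show the gauge: top centre about (373,211), lever at the right end about (408,220). In the side view it is about (322,262). I'll zoom in.

Run:
```python
import cv2
a=cv2.imread("pics/top0.png")[170:260,300:440]; cv2.imwrite("pics/tc.png",cv2.resize(a,None,fx=5.6,fy=5.6,interpolation=cv2.INTER_CUBIC))
a=cv2.imread("pics/side0.png")[195:325,255:395]; cv2.imwrite("pics/sc.png",cv2.resize(a,None,fx=4.6,fy=4.6,interpolation=cv2.INTER_CUBIC))
```

```text
(no output)
```

View pics/tc.png

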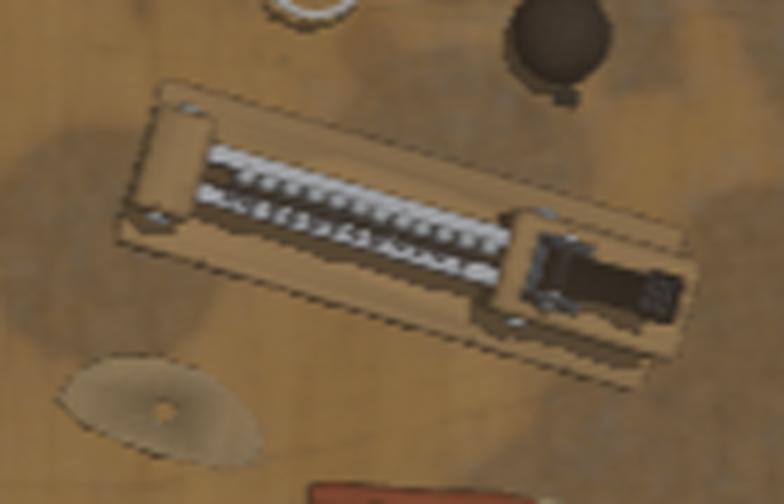

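View pics/sc.png

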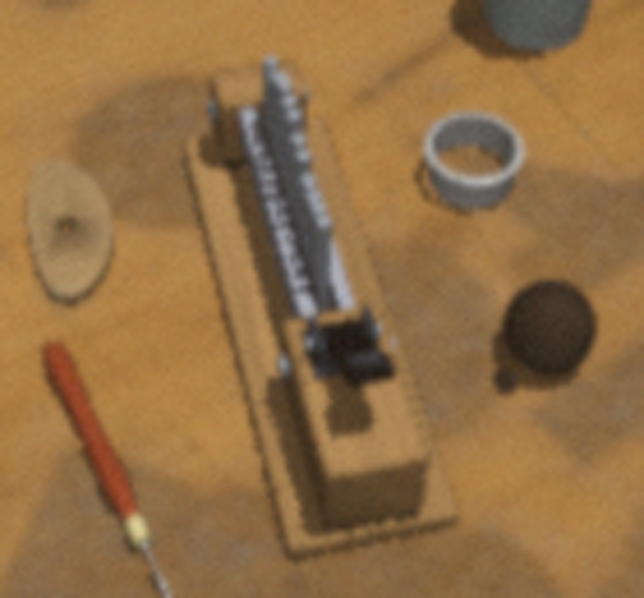

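```bash
cat > h.py <<'E'
import numpy as np, cv2
from workcell import bot, grab_frame
C={}
def cam(n,f=None):
    if n not in C or f is not None:
        f=f or grab_frame(n); C[n]=(200/np.tan(np.radians(f["fovy"]/2)),f["cx"],f["cy"],np.array(f["R"]),np.array(f["t"]))
    return C[n]
def proj(n,X):
    F,cx,cy,R,t=cam(n); c=np.atleast_2d(X)@R.T+t
    return np.c_[F*c[:,0]/c[:,2]+cx,F*c[:,1]/c[:,2]+cy]
def ray(n,uv,z):
    F,cx,cy,R,t=cam(n); o=-R.T@t; d=R.T@np.array([(uv[0]-cx)/F,(uv[1]-cy)/F,1]); return o+d*(z-o[2])/d[2]
E
python3 - <<'E'
from h import *
np.set_printoptions(precision=4,suppress=True)
P=[ray("top",(300+u/5.6,170+v/5.6),.010) for u,v in[(163,80),(118,238),(632,388),(690,235)]]
S=[ray("side",(255+u/4.6,195+v/4.6),.010) for u,v in[(187,145),(290,545),(455,512)]]
print(np.array(P),'\n',np.array(S))
for a,b in((0,1),(1,2),(2,3),(3,0)): print(np.linalg.norm(P[a]-P[b]))
rect=cv2.minAreaRect((np.array(P)[:,:2]*1000).astype(np.float32)); print(rect)
# lower-left: top-crop uprights, bars top z=.052: ends
for z,pts in((.052,[(212,152),(508,238),(200,192),(497,275)]),(.056,[(155,110),(138,205),(213,118),(190,218),(512,210),(495,310)])):
    for u,v in pts: print(z,ray("top",(300+u/5.6,170+v/5.6),z)[:2])
E
```

```text
[[ 0.6155  0.0992  0.01  ]
 [ 0.5473  0.1176  0.01  ]
 [ 0.4861 -0.1039  0.01  ]
 [ 0.5521 -0.129   0.01  ]] 
 [[ 0.55    0.1135  0.01  ]
 [ 0.4883 -0.106   0.01  ]
 [ 0.5559 -0.1254  0.01  ]]
0.07067688669489314
0.22983089010759647
0.07059689808802617
0.23684446559487105
((549.7728881835938, -5.409019470214844), (236.84449768066406, 70.67473602294922), 74.46499633789062)
0.052 [0.5824 0.0801]
0.052 [ 0.5489 -0.0421]
0.052 [0.5659 0.0849]
0.052 [ 0.5336 -0.0376]
0.056 [0.599  0.1039]
0.056 [0.5601 0.1103]
0.056 [0.5961 0.0801]
0.056 [0.5551 0.089 ]
0.056 [ 0.5603 -0.0429]
0.056 [ 0.5193 -0.0361]
```

Run:
```python
from h import *
a=np.radians(74.6); e=np.array([np.cos(a),np.sin(a),0]); nx=np.array([np.sin(a),-np.cos(a),0]); o=np.array([.5577,.0213,0])
for n,(u0,v0,w,h,s) in(("top",(300,170,140,90,5.6)),("side",(255,195,140,130,4.6))):
    im=cv2.resize(cv2.imread(f"pics/{n}0.png")[v0:v0+h,u0:u0+w],None,fx=s,fy=s,interpolation=cv2.INTER_CUBIC)
    def d(p,c,r=2):
        q=(proj(n,p)[0]-[u0,v0])*s+s/2; cv2.circle(im,tuple(int(k) for k in q),r,c,-1)
    for k in range(12):
        y=.0495-.009*k
        d(o+e*y+[0,0,.052],(255,0,0)); d(o+e*y+[0,0,.084],(0,0,255)); d(o+e*y+[0,0,.112],(0,255,0))
    for x in(-.037,.037):
        for y in (.091,-.145): d(o+e*y+nx*x+[0,0,.01],(255,0,255),4)
    for x in(-.0125,.0125):
        for y in (.0635,-.0635): d(o+e*y+nx*x+[0,0,.052],(255,255,0),3)
    d(o-e*.127+[0,0,.07],(0,0,255),4); d(o-e*.085+[0,0,.064],(0,255,255),4)
    cv2.imwrite(f"pics/{n}_p.png",im)
```

```text
(no output)
```

View pics/top_p.png

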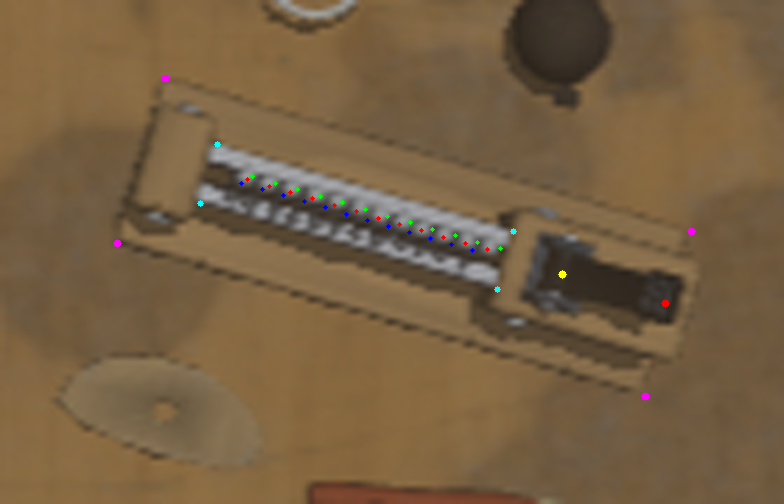

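View pics/side_p.png

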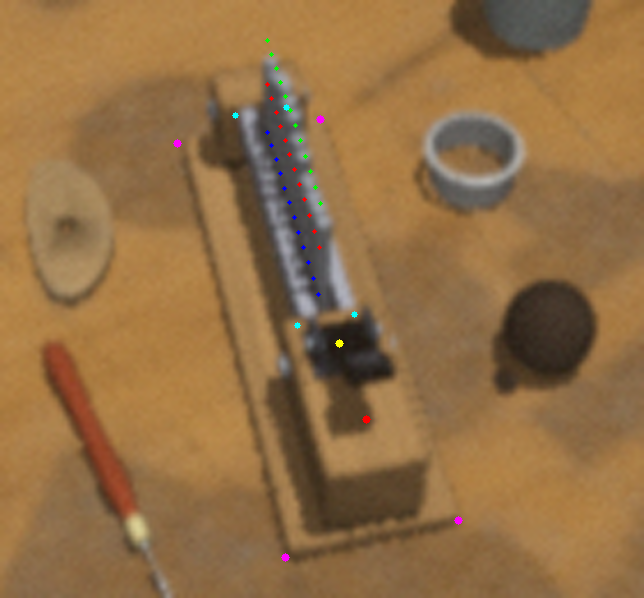

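```bash
cat >> h.py <<'E'
from scipy.spatial.transform import Rotation as Ro
O=np.array([.558,.021,0]); A=np.radians(74.6); E_=np.array([np.cos(A),np.sin(A),0])
def go(target):
    o=bot.observe(); R=Ro.from_euler("xyz",o["tool_rot"]).as_matrix()
    print("clk %.2f"%o["clock"],"pos",o["position"].round(4),"F",o["force"].round(1),"grip",round(o["grip_width"],4))
    y=R[:,1]; print("tool x",R[:,0].round(3),"jaw dir deg",np.degrees(np.arctan2(y[1],y[0])).round(1))
    p=o["position"]-O; print("gauge frame: along",(p@E_*1000).round(1),"across",(p@[E_[1],-E_[0],0]*1000).round(1))
    print("shift mm",(R.T@(np.array(target)-o["position"])*1000).round(1)); return R
def g(y,z): return O+E_*y+[0,0,z]
E
python3 - <<'E'
from h import *
print(go(g(.040,.16)))
E
```

```text
clk 0.30 pos [0.2328 0.5799 0.2311] F [0.2 0.1 0.4] grip 0.0855
tool x [-0. -0. -1.] jaw dir deg 68.1
gauge frame: along 452.5 across -461.9
shift mm [  71.3 -357.7  505.5]
[[-1.11144308e-04  3.72591538e-01  9.27995438e-01]
 [-4.23575862e-04  9.27995343e-01 -3.72591551e-01]
 [-9.99999904e-01 -4.34487898e-04  5.46793815e-05]]
```

```bash
python3 -m pendant '[[0,-30,42,0],[0,-30,42,0],[0,-30,42,0],[0,-30,42,0],[0,-30,42,0],[0,-30,42,0],[0,-30,42,0],[0,-30,42,0],[0,-30,42,0],[0,-30,42,0],[0,-30,42,0],[0,0,0,-6.5]]' -1 20
python3 - <<'E'
from h import *
go(g(.040,.16))
E
```

```text
clock: 1.8
position: [0.5401, 0.0977, 0.2312]
tool_rot: [-0.986, 1.569, -1.258]
force: [-1.2, 0.8, -0.7]
grip_width: 0.0
clk 1.80 pos [0.5401 0.0977 0.2312] F [-1.2  0.8 -0.7] grip 0.0
tool x [ 0.    -0.001 -1.   ] jaw dir deg 74.4
gauge frame: along 69.2 across -37.6
shift mm [ 71.2 -29.   37.7]
```

```bash
python3 -m pendant '[[25,-10,13,0],[25,-10,13,0],[21,-8,11,0],[0,0,0,0],[0,0,0,0]]'
python3 - <<'E'
from h import *
go(g(.042,.16))
for n,(u0,v0,w,h,s) in(("top",(300,170,140,90,5.6)),("side",(235,155,160,130,4.6))):
    im=grab_frame(n)["img"][:,:,::-1]
    im=cv2.resize(im[v0:v0+h,u0:u0+w],None,fx=s,fy=s,interpolation=cv2.INTER_CUBIC); cv2.imwrite(f"pics/{n}1.png",im)
E
```

```text
clock: 2.42
position: [0.5669, 0.0654, 0.161]
tool_rot: [0.924, 1.57, 0.656]
force: [-0.2, 0.1, 1.1]
grip_width: -0.0004
clk 2.42 pos [0.5669 0.0654 0.161 ] F [-0.2  0.1  1.1] grip -0.0004
tool x [ 0.  0. -1.] jaw dir deg 74.6
gauge frame: along 45.1 across -3.2
shift mm [ 1.  -3.1  3.2]
```

View pics/side1.png

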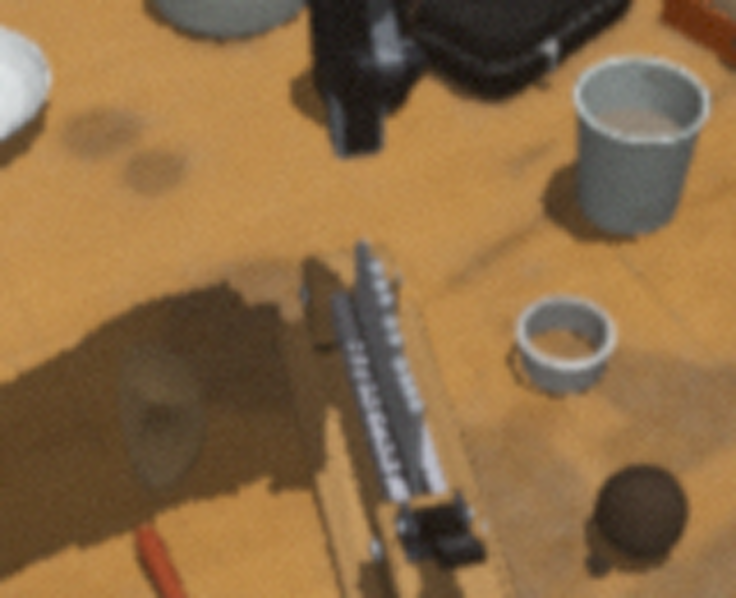

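The shut fingertips, at about (357,150) in the crop, hang over the far end of the row. I'll press pins 1–3 down slowly first.

```bash
python3 -m pendant '[[20,-1,3.2,0],[20,0,0,0],[6,0,0,0],[5,0,0,0],[5,0,0,0],[5,0,0,0],[5,0,0,0],[4,0,0,0],[2,0,0,0],[1,0,0,0],[0,0,0,0]]'
python3 - <<'E'
from h import *
go(g(.044,.085))
for n,(u0,v0,w,h,s) in(("top",(300,170,140,90,5.6)),("side",(235,155,160,130,4.6))):
    im=grab_frame(n)["img"][:,:,::-1]
    im=cv2.resize(im[v0:v0+h,u0:u0+w],None,fx=s,fy=s,interpolation=cv2.INTER_CUBIC); cv2.imwrite(f"pics/{n}2.png",im)
E
```

```text
clock: 3.9
position: [0.5697, 0.063, 0.0873]
tool_rot: [-2.391, 1.571, -2.659]
force: [0.6, -0.0, 0.2]
grip_width: -0.0005
clk 3.90 pos [0.5697 0.063  0.0873] F [ 0.6 -0.   0.2] grip -0.0005
tool x [-0. -0. -1.] jaw dir deg 74.6
gauge frame: along 43.6 across 0.1
shift mm [ 2.3  0.4 -0.1]
```

View pics/side2.png

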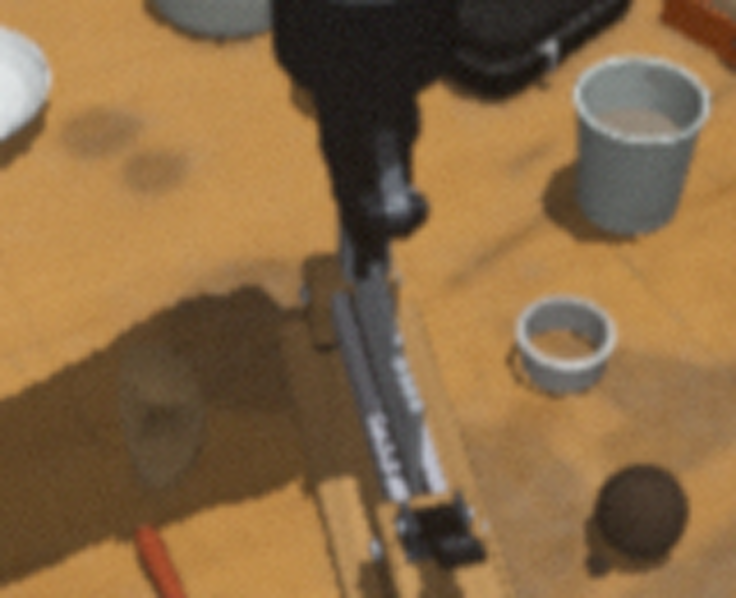

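```bash
for i in 1 2; do python3 -m pendant '[[2,0,0,0],[0,0,0,0]]'; done
python3 - <<'E'
from h import *
go(g(.044,.085))
E
```

```text
clock: 4.25
position: [0.5696, 0.0629, 0.0852]
tool_rot: [-2.505, 1.571, -2.773]
force: [-0.2, -0.2, 0.2]
grip_width: 0.0001
clock: 4.5
position: [0.5698, 0.063, 0.0834]
tool_rot: [0.397, 1.571, 0.128]
force: [-1.0, -0.6, 7.6]
grip_width: -0.0
clk 4.50 pos [0.5698 0.063  0.0834] F [-1.  -0.6  7.6] grip -0.0
tool x [ 0.  0. -1.] jaw dir deg 74.6
gauge frame: along 43.6 across 0.2
shift mm [-1.6  0.4 -0.2]
```

```bash
python3 -m pendant '[[-32,0,0,0],[0,-15,0,0],[0,0,0,0],[6,0,0,0],[6,0,0,0],[6,0,0,0],[6,0,0,0],[4,0,0,0],[2,0,0,0],[1,0,0,0],[1,0,0,0],[0,0,0,0]]';python3 -m pendant '[[-32,0,0,0],[0,-15,0,0],[0,0,0,0],[6,0,0,0],[6,0,0,0],[6,0,0,0],[6,0,0,0],[4,0,0,0],[2,0,0,0],[1,0,0,0],[1,0,0,0],[0,0,0,0]]'
python3 - <<'E'
from h import *
go(g(.044,.085))
E
```

```text
clock: 6.0
position: [0.5658, 0.0486, 0.0836]
tool_rot: [0.798, 1.571, 0.53]
force: [-2.3, 1.0, 7.0]
grip_width: -0.0
clock: 7.5
position: [0.5618, 0.0342, 0.0836]
tool_rot: [0.833, 1.57, 0.564]
force: [-1.7, 1.9, 7.9]
grip_width: 0.0003
clk 7.50 pos [0.5618 0.0342 0.0836] F [-1.7  1.9  7.9] grip 0.0003
tool x [ 0.  0. -1.] jaw dir deg 74.6
gauge frame: along 13.7 across 0.2
shift mm [-1.4 30.3 -0.2]
```

```bash
python3 -m pendant '[[-32,0,0,0],[0,-15,0,0],[0,0,0,0],[6,0,0,0],[6,0,0,0],[6,0,0,0],[6,0,0,0],[4,0,0,0],[2,0,0,0],[1,0,0,0],[1,0,0,0],[0,0,0,0]]';python3 -m pendant '[[-32,0,0,0],[0,-15,0,0],[0,0,0,0],[6,0,0,0],[6,0,0,0],[6,0,0,0],[6,0,0,0],[4,0,0,0],[2,0,0,0],[1,0,0,0],[1,0,0,0],[0,0,0,0]]';python3 -m pendant '[[-32,0,0,0],[0,-15,0,0],[0,0,0,0],[6,0,0,0],[6,0,0,0],[6,0,0,0],[6,0,0,0],[4,0,0,0],[2,0,0,0],[1,0,0,0],[1,0,0,0],[0,0,0,0]]'
python3 - <<'E'
from h import *
go(g(.044,.085))
E
```

```text
clock: 9.0
position: [0.5579, 0.0197, 0.0836]
tool_rot: [0.696, 1.57, 0.428]
force: [-2.2, 2.5, 8.3]
grip_width: -0.0
clock: 10.5
position: [0.5538, 0.0052, 0.0836]
tool_rot: [0.942, 1.571, 0.673]
force: [-2.3, -0.2, 7.9]
grip_width: 0.0001
clock: 12.0
position: [0.5499, -0.0093, 0.0836]
tool_rot: [0.632, 1.571, 0.363]
force: [-2.5, 1.7, 7.2]
grip_width: 0.0003
clk 12.00 pos [ 0.5499 -0.0093  0.0836] F [-2.5  1.7  7.2] grip 0.0003
tool x [ 0.  0. -1.] jaw dir deg 74.6
gauge frame: along -31.3 across 0.2
shift mm [-1.4 75.3 -0.2]
```

```bash
python3 -m pendant '[[-32,0,0,0],[0,-15,0,0],[0,0,0,0],[6,0,0,0],[6,0,0,0],[6,0,0,0],[6,0,0,0],[4,0,0,0],[2,0,0,0],[1,0,0,0],[1,0,0,0],[0,0,0,0]]'; python3 -m pendant '[[-40,0,0,0],[-40,0,0,0],[0,55,-20,0],[0,55,-20,0],[0,55,-20,0],[0,0,0,0],[0,0,0,0]]'
python3 - <<'E'
from h import *
go(g(-.127,.13))
for n,(u0,v0,w,h,s) in(("top",(300,170,140,90,5.6)),("side",(255,195,140,130,4.6))):
    im=grab_frame(n)["img"][:,:,::-1]; cv2.imwrite(f"pics/{n}3f.png",im)
    im=cv2.resize(im[v0:v0+h,u0:u0+w],None,fx=s,fy=s,interpolation=cv2.INTER_CUBIC); cv2.imwrite(f"pics/{n}3.png",im)
E
```

```text
clock: 13.5
position: [0.546, -0.0238, 0.0836]
tool_rot: [0.313, 1.57, 0.044]
force: [-1.8, -0.6, 7.3]
grip_width: -0.0004
clock: 14.38
position: [0.5318, 0.1507, 0.1633]
tool_rot: [-1.118, 1.57, -1.386]
force: [0.3, -0.7, 0.4]
grip_width: -0.0006
clk 14.38 pos [0.5318 0.1507 0.1633] F [ 0.3 -0.7  0.4] grip -0.0006
tool x [ 0. -0. -1.] jaw dir deg 74.6
gauge frame: along 118.1 across -59.7
shift mm [  33.4 -245.1   59.6]
```

View pics/side3.png

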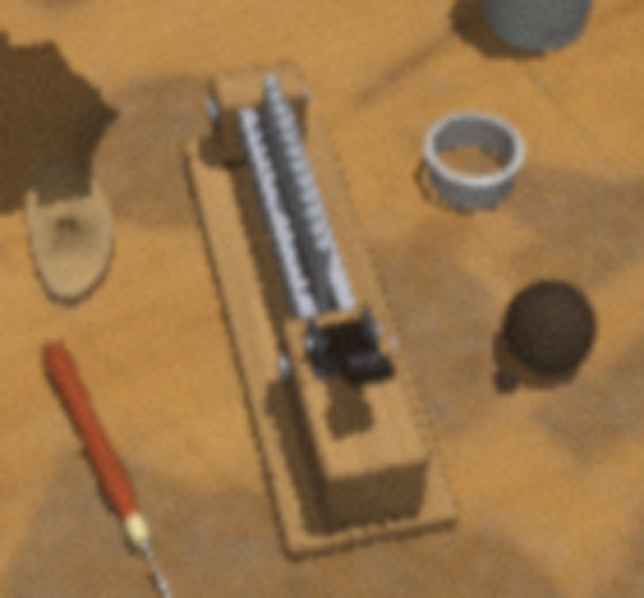

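View pics/top3.png

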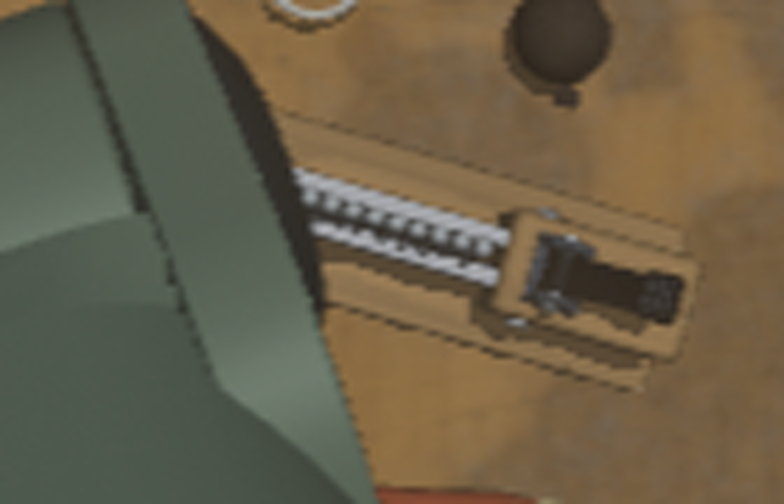

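All tops form one level line (side crop, from (270,85) to (325,250)), the gauge hasn't moved and the lever is still raised. Next is the lever.

```bash
python3 -m pendant '[[0,-49,12,0],[0,-49,12,0],[0,-49,12,0],[0,-49,12,0],[0,-49,12,0],[20,0,0,0],[20,0,0,0],[10,0,0,0],[0,0,0,0]]'
python3 - <<'E'
from h import *
go(g(-.127,.07))
for n,(u0,v0,w,h,s) in(("side",(255,165,160,130,4.6)),):
    im=grab_frame(n)["img"][:,:,::-1]
    im=cv2.resize(im[v0:v0+h,u0:u0+w],None,fx=s,fy=s,interpolation=cv2.INTER_CUBIC); cv2.imwrite(f"pics/{n}4.png",im)
E
```

```text
clock: 15.6
position: [0.5243, -0.1014, 0.113]
tool_rot: [-2.785, 1.57, -3.054]
force: [-0.3, -0.0, 0.9]
grip_width: 0.0001
clk 15.60 pos [ 0.5243 -0.1014  0.113 ] F [-0.3 -0.   0.9] grip 0.0001
tool x [-0.001 -0.    -1.   ] jaw dir deg 74.6
gauge frame: along -127.0 across 0.0
shift mm [43.  0.  0.]
```

View pics/side4.png

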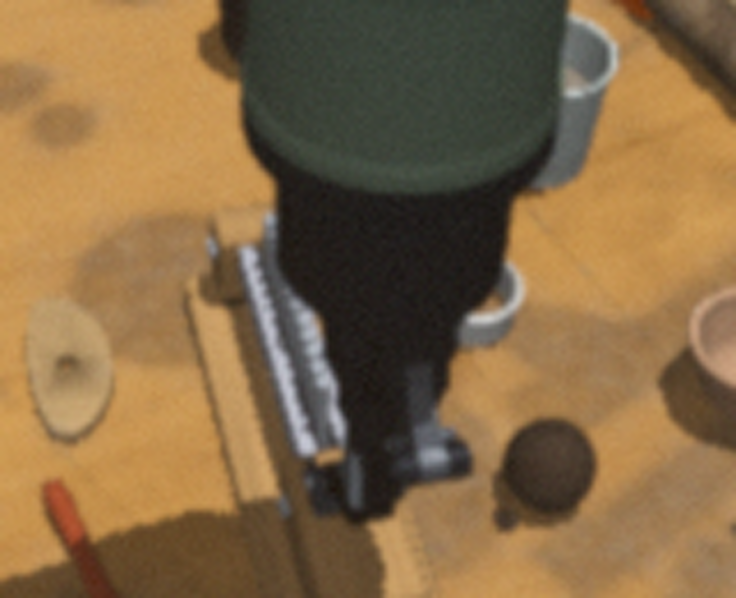

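The fingertip is right over the lever pad, at about (370,505) in the crop.

```bash
python3 -m pendant '[[6,0,0,0],[6,0,0,0],[5,0,0,0],[5,0,0,0],[5,0,0,0],[5,0,0,0],[4,0,0,0],[3,0,0,0],[2,0,0,0],[0,0,0,0]]'; python3 -m pendant '[[1,0,0,0],[1,0,0,0],[0,0,0,0]]'
```

```text
clock: 16.9
position: [0.5246, -0.1009, 0.0722]
tool_rot: [3.067, 1.571, 2.799]
force: [1.3, 0.0, -0.9]
grip_width: 0.0003
clock: 17.27
position: [0.5247, -0.1009, 0.0703]
tool_rot: [0.459, 1.571, 0.191]
force: [-0.0, -0.5, 0.3]
grip_width: 0.0004
```

```bash
python3 -m pendant '[[1,0,0,0],[0,0,0,0]]'; python3 -m pendant '[[1,0,0,0],[0,0,0,0]]'
```

```text
clock: 17.52
position: [0.5247, -0.101, 0.0695]
tool_rot: [0.056, 1.571, -0.212]
force: [-1.6, 0.4, 6.5]
grip_width: 0.0
clock: 17.77
position: [0.5248, -0.101, 0.0686]
tool_rot: [0.125, 1.57, -0.143]
force: [-2.0, 0.6, 10.6]
grip_width: -0.0001
```

The lever is on its stop, with force rising at z≈0.0695. Retreating to look.

```bash
python3 -m pendant '[[-20,0,0,0],[-40,0,0,0],[-40,0,0,0],[0,50,-35,0],[0,50,-35,0],[0,50,-35,0],[0,50,-35,0],[0,50,-35,0],[0,0,0,0],[0,0,0,0]]'
python3 - <<'E'
from h import *
go(g(-.127,.13))
for n,(u0,v0,w,h,s) in(("top",(300,170,140,90,5.6)),("side",(255,195,140,130,4.6))):
    im=grab_frame(n)["img"][:,:,::-1]; cv2.imwrite(f"pics/{n}5f.png",im)
    im=cv2.resize(im[v0:v0+h,u0:u0+w],None,fx=s,fy=s,interpolation=cv2.INTER_CUBIC); cv2.imwrite(f"pics/{n}5.png",im)
E
```

```text
clock: 19.02
position: [0.4222, 0.1864, 0.1683]
tool_rot: [-1.081, 1.571, -1.349]
force: [0.7, -1.7, -1.0]
grip_width: -0.0003
clk 19.02 pos [0.4222 0.1864 0.1683] F [ 0.7 -1.7 -1. ] grip -0.0003
tool x [ 0. -0. -1.] jaw dir deg 74.7
gauge frame: along 123.4 across -174.8
shift mm [  38.4 -250.5  174.6]
```

View pics/side5.png

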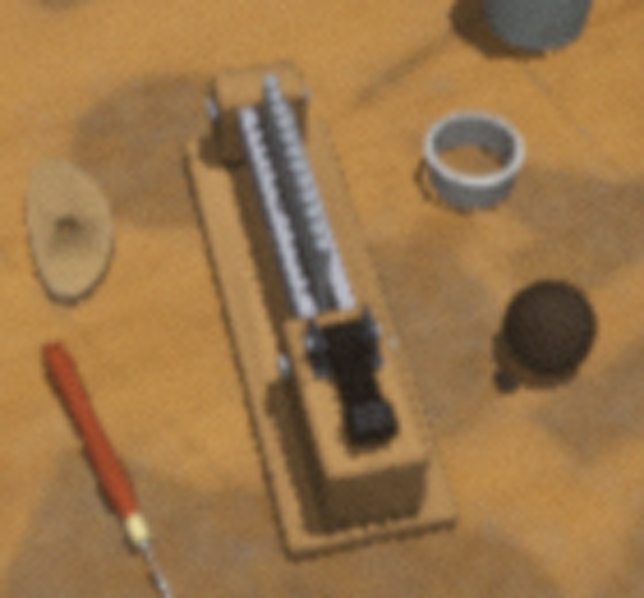

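View pics/top5.png

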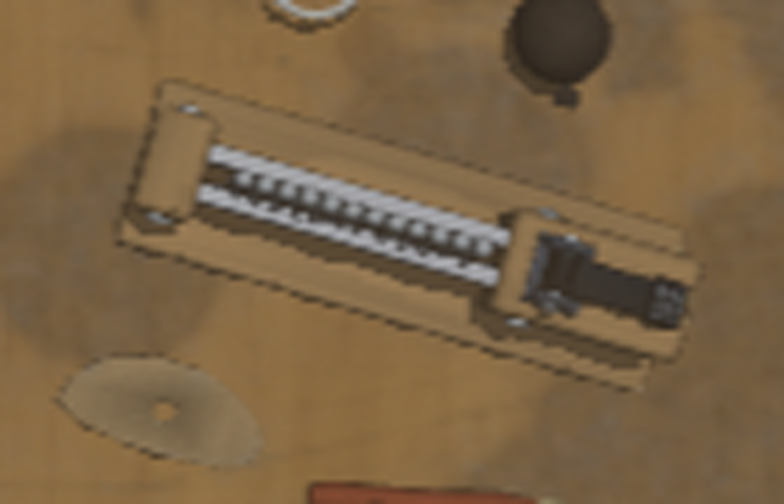

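The lever is flat (pad at (370,412) in the side crop, predicted about (366,420)), the pins are level, and the gauge and the things round it haven't moved.

```bash
python3 -c "
from workcell import job_done
print(job_done())"
```

```text
the job is handed in; nothing more can be done
None
```

I pressed all twelve pins down and then pressed the lever flat, and handed the job in at about 19 s; no verdict was reported.

- **Pins:** I found the gauge in the two camera views and pressed with shut fingertips in seven overlapping spots along the row. I pressed straight down rather than sliding along. Each press ended at z ≈ 83.5 mm with about 7–8 N, just past where the pins should stop. A picture taken then showed the tops level and the lever still raised.
- **Lever:** I pressed the pad down to z ≈ 68.6 mm. The force only rose from about 69.5 mm, reaching 10.6 N, so it was on its stop.
- **Last checks:** The final pictures, with the hand well clear, showed the pin tops in one straight line and the lever flat, its pad about 1 mm (10 px in the enlarged view) from the predicted spot. The gauge and the things near it looked unmoved. No check failed, but I judged the final pin heights by eye, not by measurement. The pot, cup and dish were out of those close-up views, and the arm did not go near them.

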